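# Hold a pivot sleeve home for tacking

### The job

Roll the steel sleeve lying at the foot of the tilted welding fixture slowly up the deck, with your fingers behind it all the way so that it never runs back, until it lies square and fully home against the upright plate at the stop. Only push it: do not pinch it or lift it, and do not shove the stop or disturb the other things on the bench. Finish while still holding it pressed gently against the plate with the fingers, ready for the tack weld.

Things in the scene. Friction and masses are not known exactly. Their poses are not given: they have to be found in the camera images.
- sleeve: The work: smooth steel tube, 57 mm outside diameter, 110 mm long, about 0.5 kg, free to roll. Origin at its centre, half-way along on its axis; its own y runs along the tube (x and z turn as it rolls). It starts lying across the foot of the sloping deck against the foot lip, and rolls back down by itself when not held.
- sleeve_left (a point): Point on the tube's axis, 35 mm from its centre towards its own +y end.
- sleeve_right (a point): Point on the tube's axis, 35 mm from its centre towards its own -y end.
- pivot_plate: Upright plate, 112 mm wide, 64 tall, 8 thick, square to the deck, clipped (clips 71 mm high) to a stop bolted 150 to 200 mm up the deck; the bolts slip only at about 200 N. Origin at the lower edge of its downhill face, mid-width, on the deck; x uphill, y across, z out of the deck. With the sleeve home its axis is 28.5 mm downhill of the face and 28.5 mm off the deck.
- offcut: Bystander: short offcut of the same tube standing on end on the bench beside the fixture, 57 mm diameter, 60 mm tall. Origin at the centre of its underside.
- wrench: Bystander: steel wrench lying flat on the bench beside the fixture, 170 mm long. Origin under its middle.
- hammer: Bystander: hammer lying on the bench to the robot's left, 240 mm long. Origin under its middle.
- fixture: Tilted welding fixture, fixed: base plate on the bench, 300 by 160 mm, 10 thick, from 130 mm downhill to 170 mm uphill of the origin (on the bench, mid-width; x is the level uphill direction, away from the robot, y across). Above it the steel deck, 276 mm long, 150 wide, sloping up 12 degrees towards +x, with guide bars 10 mm high along both edges, 122 mm apart inside.
- deck_foot (a point): Point on the deck's upper surface, mid-width, at the uphill face of the foot lip: a cross bar 6 mm high, 10 mm thick, against which the sleeve starts. It is 26 mm above the bench; the deck ends 16 mm downhill of it.
Things that resemble listed ones, but are neither listed nor needed, are in the scene too. What is shaped like the sleeve but black or blue is not meant.

How it is judged:
By the outcome, as a careful person would: the job done as asked, in the order asked, and still so for the second after the job is handed in, while the arm keeps its last pose, push and grip.
It also fails if it takes over 38 s, if anything falls off the work surface, if the arm or the gripper's body presses on something with over 40 N, if the wrist force passes 120 N, or if a joint passes its speed limit or range.

### The arm

A 6-joint arm with a two-finger parallel gripper is mounted at the origin on the work surface. World frame = base frame: x ahead of the robot, y to its left, z up, the work surface at z = 0. Lengths are in mm, angles in rad, forces in N, time in s.
With the tool pointing down it reaches from about 275 to 725 mm from the base axis. Payload 15.9 kg.
Tool frame: the origin (TCP) lies at the very end of the fingers, on their centre line; the grasp point (between the pads) lies 19 mm behind it; z points along the fingers, y is the direction in which the jaws open and shut (so a half turn about z gives the same grasp; the last joint's range is limited). The gripper opens to 85 mm and grips with 20 to 120 N. Pads are 22 mm wide; open, the fingers measure 114 mm over their backs; the gripper's body (76 mm by 85 mm) begins 54 mm behind the grasp point. The pads swing forward as they close: fully open they stand 13 mm farther back than shut.
Start: joints at [1.153, 0.213, -0.034, 1.323, 0, 1.571], TCP at [202.868, 456.979, 206.506] pointing down, gripper open.
Joint ranges: [-2.98, 2.98], [-0.74, 1.72], [-1.14, 1.35], [-2.1, 2.04], [-1.57, 1.44], [-3.14, 3.14]. Speed limits (rad/s): [1.89, 1.89, 2.39, 2.57, 3.14, 3.14].

### API

Orientations are given as a 3x3 rotation matrix whose columns are the frame's x, y, z axes.
In Python, from workcell import manip, optics, workorder gives the robot as it stands.
- The arm moves only by the tool send_rows, never from a script. Its argument "moves" is a list of rows, each a list of 3 entries, a list of its own where there are three numbers: the shift along the tool's x, y, z in m, then the turn about the tool's z in degrees, then the finger opening in m, from 0 to 0.0854. A call has exactly 8 rows; each row shifts and turns the pose as measured when the row begins, along the tool's axes as they then stand; what a row does not reach is not made up. A row lasts 1/12 s, in which the tool goes at most 41.7 mm and 7.16 degrees, less where a joint would pass 70% of its speed; a pose out of reach is approached as far as the arm can. A call is refused whole if a number of a shift passes 0.0417 or a number of a turn 7.16, either way. A call with a gripper value outside its range is refused whole. The fingers move at their own pace and stop on an object; "grip_force" is the grip in N (left out, the last holds). Time passes only in rows, so rows that do not move let the fingers close, or fill a call up. It gives the time, the measured TCP pose, the force and the opening at its end, in the units of the state.
- manip.observe(): the state, without advancing time (a new reading comes with each control period).
- optics.capture(name): name is "scene" or "top" or "wrist"; returns a dict with "image" (400x640x3 uint8, blue, green, red), "intrinsics" (3x3 intrinsics, pixels), "extrinsics" (4x4, takes a point from world to camera coordinates). Camera axes: x right, y down, z forward; pixel columns grow to the right and rows downward; lengths in mm; the calibration is good to about 2 mm. A picture is of the moment at which its call begins. There is no depth.
- workorder.close_job(): hands the job in, once; it reports no verdict.
The state is a dict: "clock": time; "qpos": joint angles; "joint_velocities": joint speeds; "joint_torque": joint torques, N m; "ee_pos": TCP position; "eef_rot": TCP orientation; "ft_force": force on the tool from outside, world axes, zero at the start; "ft_torque": the same for the moment, N m; "grip_width": finger opening in mm.
Only numpy, scipy, OpenCV 4.12 (cv2) and the standard library are available. Lean on these libraries where they do the work, as an engineer would, in place of code of your own. Each camera call takes 0.05 s, during which the arm holds its last target.

## Working session

There is one attempt and no reset: what is moved stays moved. The work goes in short steps, Python scripts to look and compute and a tool call to move; the robot and the scene stay as the last step left them, time stands still between calls to the robot, and variables do not carry over. Pictures are saved under pics/ and viewed, and the job is handed in when it is done.

Besides the shell and the picture viewer there is one more tool, called as name([rows], argument=value, ...), one row to a line, values as JSON. send_rows: Moves the arm, as the interface text tells. Its arguments: {"type":"object","properties":{"moves":{"type":"array"},"grip_force":{"type":"number"}},"required":["moves"]}

```bash
ls; mkdir -p pics
python3 - <<'E'
from workcell import manip, optics
import cv2,numpy as np
np.set_printoptions(precision=3,suppress=True)
print(manip.observe())
for n in ["scene","top","wrist"]:
    d=optics.capture(n); cv2.imwrite(f"pics/{n}0.png",d["image"]); np.savez(f"{n}0.npz",**d)
    print(n,d["intrinsics"],d["extrinsics"])
E
```

```text
pics
{'clock': 0.0, 'qpos': array([ 1.153,  0.213, -0.035,  1.323,  0.   ,  1.571]), 'joint_velocities': array([ 0.   ,  0.001, -0.   ,  0.   , -0.001,  0.   ]), 'joint_torque': array([  0.002, -68.616,  48.712,   0.018,   0.   ,  -0.   ]), 'ee_pos': array([202.709, 456.671, 206.024]), 'eef_rot': array([[-0.914,  0.406, -0.   ],
       [ 0.406,  0.914, -0.001],
       [ 0.   , -0.001, -1.   ]]), 'ft_force': array([ 0.094, -0.254, -0.352]), 'ft_torque': array([ 0.027, -0.003, -0.015]), 'grip_width': 85.54002421532533}
scene [[422.417   0.    311.897]
 [  0.    422.417 201.139]
 [  0.      0.      1.   ]] [[   0.446    0.895   -0.019 -378.258]
 [   0.679   -0.352   -0.644 -222.27 ]
 [  -0.583    0.274   -0.765 1532.589]
 [   0.       0.       0.       1.   ]]
top [[403.975   0.    320.194]
 [  0.    403.975 202.035]
 [  0.      0.      1.   ]] [[  -0.005   -1.      -0.011  174.321]
 [  -0.996    0.006   -0.085  479.355]
 [   0.085    0.011   -0.996 1127.436]
 [   0.       0.       0.       1.   ]]
wrist [[328.714   0.    315.42 ]
 [  0.    328.714 197.336]
 [  0.      0.      1.   ]] [[   0.406    0.914   -0.001 -500.141]
 [   0.879   -0.39     0.276  -36.305]
 [   0.252   -0.113   -0.961  378.284]
 [   0.       0.       0.       1.   ]]
```

View pics/scene0.png

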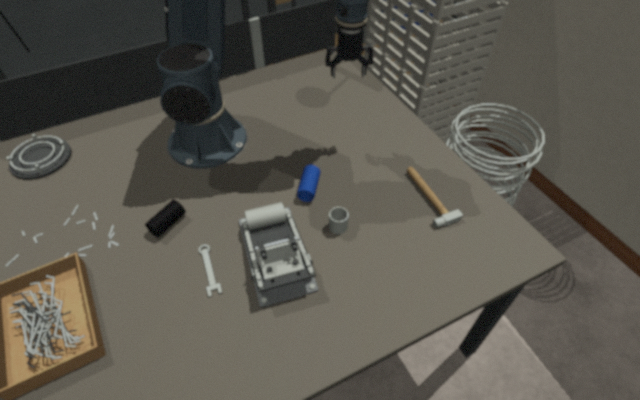

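View pics/top0.png

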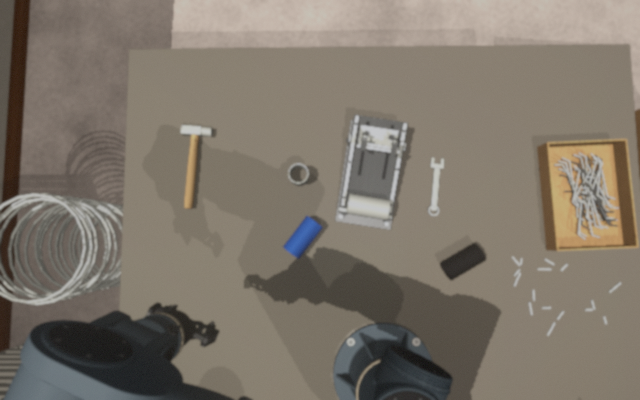

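View pics/wrist0.png

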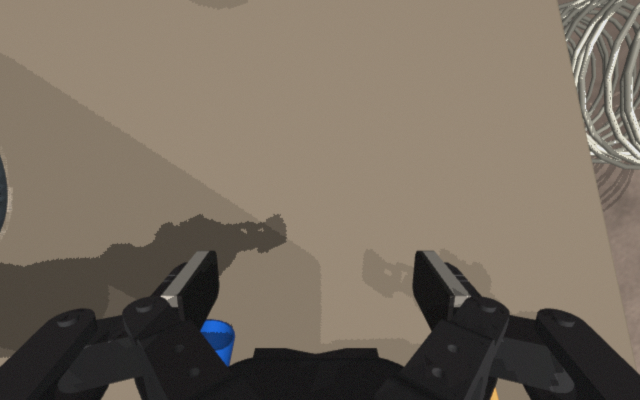

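Candidates for the sleeve, by pixel in the top view:
- Light steel tube on the fixture foot, (370,206).
- Blue tube, (303,236): excluded by colour.
- Black tube, (463,261): excluded by colour.
- Upright offcut, (298,173): a bystander.

I choose the light tube at (370,206), which is (266,215) in the scene view, and check it in a close crop.

Run:
```python
import cv2,numpy as np
a=cv2.imread("pics/top0.png")[105:240,320:420]; cv2.imwrite("pics/topc.png",cv2.resize(a,None,fx=4.4,fy=4.4,interpolation=cv2.INTER_CUBIC))
a=cv2.imread("pics/scene0.png")[190:310,225:335]; cv2.imwrite("pics/scenec.png",cv2.resize(a,None,fx=5,fy=5,interpolation=cv2.INTER_CUBIC))
```

```text
(no output)
```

View pics/topc.png

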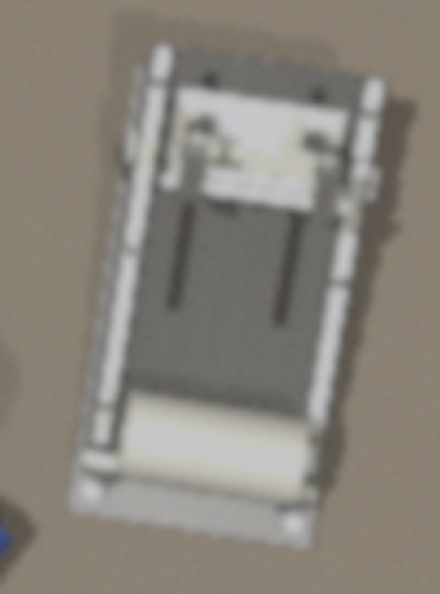

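View pics/scenec.png

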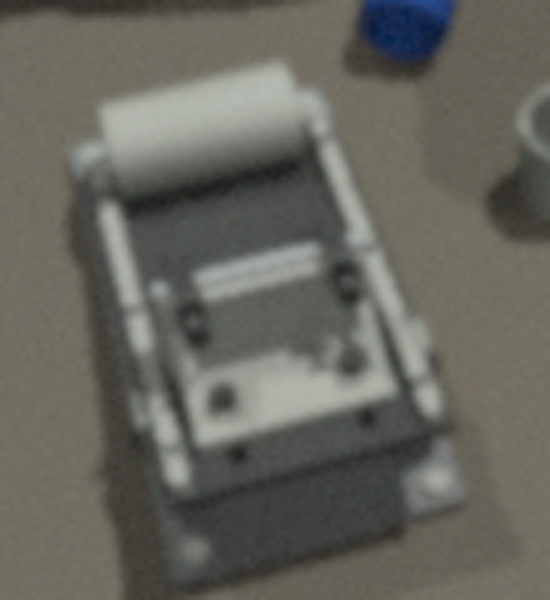

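```bash
cat > h.py <<'E'
import numpy as np,cv2
def load(n): 
    d=np.load(n); return d["image"],d["intrinsics"],d["extrinsics"]
def ray(K,E,uv):
    R,t=E[:3,:3],E[:3,3]; c=-R.T@t; v=R.T@np.linalg.solve(K,[uv[0],uv[1],1.]); return c,v/np.linalg.norm(v)
def onplane(K,E,uv,p,n):
    c,v=ray(K,E,uv); return c+v*((np.array(p)-c)@n)/(v@n)
def tri(rs):
    A=np.zeros((3,3));b=np.zeros(3)
    for c,v in rs: P=np.eye(3)-np.outer(v,v);A+=P;b+=P@c
    return np.linalg.solve(A,b)
def proj(K,E,p):
    q=E[:3,:3]@np.array(p)+E[:3,3]; q=K@q; return q[:2]/q[2]
E
python3 - <<'E'
from h import *
np.set_printoptions(precision=1,suppress=True)
im,K,E=load("top0.npz"); im2,K2,E2=load("scene0.npz")
cs=[]
for (i,roi,th,nm) in ((im,(345,190,394,220),150,'t'),(im2,(240,198,288,234),120,'s')):
    x0,y0,x1,y1=roi; g=cv2.cvtColor(i,cv2.COLOR_BGR2GRAY)[y0:y1,x0:x1]
    print(nm); 
    m=(g>th).astype(np.uint8); cv2.imwrite(f"pics/m_{nm}.png",cv2.resize(np.hstack([g,m*255]),None,fx=7,fy=7,interpolation=0))
# bars with tilted plane
off=lambda p:(320+p[0]/4.4,105+p[1]/4.4)
L=[off((105,440)),off((162,50))];R=[off((318,415)),off((373,90))]
yaw=-0.14
for it in range(4):
    n=np.array([-np.sin(.2094)*np.cos(yaw),-np.sin(.2094)*np.sin(yaw),np.cos(.2094)])
    mid=onplane(K,E,(370,206),[0,0,57],np.array([0,0,1.]))
    p=mid+n*(10-28.5)
    a=[onplane(K,E,u,p,n) for u in L];b=[onplane(K,E,u,p,n) for u in R]
    ya=[np.arctan2(*(q[1]-q[0])[1::-1]) for q in(a,b)]; yaw=np.mean(ya)
print(mid,ya,a,b)
for q in [off((72,512)),off((312,548))]: print(onplane(K,E,q,[0,0,10],np.array([0,0,1.])))
E
```

```text
t
s
[465.5  34.5  57. ] [np.float64(-0.14673064188859286), np.float64(-0.15457577202888895)] [array([470.2, 105.4,  36.8]), array([708.3,  70.2,  88. ])] [array([484.8, -29.1,  44.2]), array([682.4, -59.9,  86.7])]
[425.5 126.   10. ]
[401.4 -29.2  10. ]
```

View pics/m_t.png

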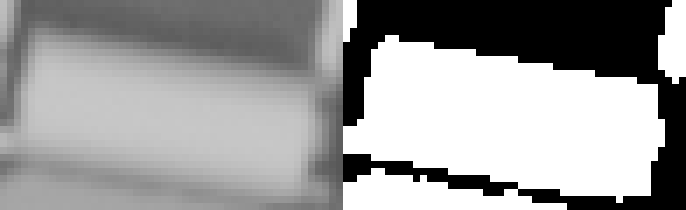

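View pics/m_s.png

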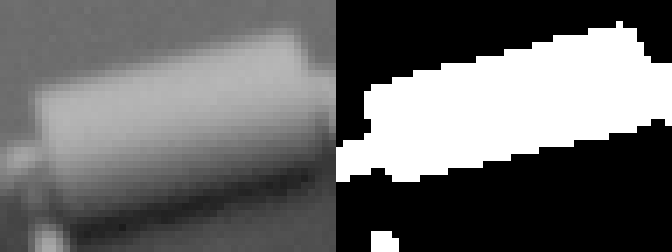

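The crop confirms that the light tube lying across the fixture's foot is the sleeve. Fixture yaw is about -0.15 rad, the centreline is at v≈109 mm, and the sleeve axis is at u≈455 mm. I'll move to just downhill of it with the jaw axis along the tube.

send_rows([
  [[-0.03,-0.025,0],0,0.06],
  [[-0.03,-0.025,0],0,0.06],
  [[-0.03,-0.025,0],0,0.06],
  [[-0.03,-0.025,0],0,0.06],
  [[-0.03,-0.025,0],0,0.06],
  [[-0.03,-0.025,0],0,0.06],
  [[-0.03,-0.025,0],0,0.06],
  [[-0.03,-0.025,0],0,0.06],
], grip_force=40)

```text
clock: 0.82
ee_pos: [341.9, 170.4, 203.6]
eef_rot: [[-0.919, 0.395, -0.002], [0.395, 0.919, -0.002], [0.001, -0.003, -1.0]]
ft_force: [1.2, 0.5, -0.2]
grip_width: 59.9
```

send_rows([
  [[-0.026,-0.022,0],0,0.06],
  [[-0.026,-0.022,0],0,0.06],
  [[-0.026,-0.022,0],0,0.06],
  [[-0.02,-0.017,0],0,0.06],
  [[0,0,0],-5,0.06],
  [[0,0,0],-5,0.06],
  [[0,0,0],-4.5,0.06],
  [[0,0,0],0,0.06],
])

```text
clock: 1.48
ee_pos: [402.1, 40.6, 203.1]
eef_rot: [[-0.988, 0.153, -0.003], [0.153, 0.988, -0.004], [0.002, -0.004, -1.0]]
ft_force: [-0.2, 0.3, 0.1]
grip_width: 59.8
```

Run:
```python
from workcell import manip, optics
import cv2,numpy as np
np.set_printoptions(precision=3,suppress=True)
o=manip.observe(); print(o)
R=o["eef_rot"]; print(np.degrees(np.arctan2(R[1,0],R[0,0])), np.array([[.9886,-.1504],[.1504,.9886]])@o["ee_pos"][:2])
for n in ["wrist","top"]:
    d=optics.capture(n); cv2.imwrite(f"pics/{n}1.png",d["image"]); np.savez(f"{n}1.npz",**d)
```

```text
{'clock': 1.4833, 'qpos': array([ 0.104,  0.02 , -0.263,  1.291, -0.003,  0.257]), 'joint_velocities': array([-0.012,  0.002, -0.003, -0.001,  0.   ,  0.097]), 'joint_torque': array([ -0.495, -50.333,  48.635,   0.019,  -0.045,  -2.217]), 'ee_pos': array([402.058,  40.646, 203.077]), 'eef_rot': array([[-0.988,  0.153, -0.003],
       [ 0.153,  0.988, -0.004],
       [ 0.002, -0.004, -1.   ]]), 'ft_force': array([-0.185,  0.265,  0.068]), 'ft_torque': array([ 0.005, -0.089,  0.025]), 'grip_width': 59.81867435813519}
171.22477718326695 [391.361 100.652]
```

View pics/wrist1.png

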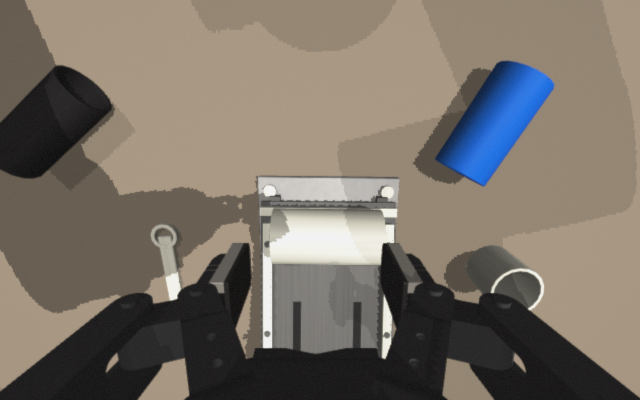

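Wrist view: the sleeve spans about (270–385, 208–264), square in the image. The base plate's foot corners are at (258,178) and (397,178). I'll measure precisely from this.

Run:
```python
from h import *
np.set_printoptions(precision=1,suppress=True)
im,K,E=load("wrist1.npz")
c=im[165:290,245:410]; cv2.imwrite("pics/wc.png",cv2.resize(c,None,fx=4.8,fy=4.8,interpolation=2))
T=np.array([[.9886,-.1504,0],[.1504,.9886,0],[0,0,1]])
for nm,u,z in [("baseL",(397,178),10),("baseR",(258,178),10)]:
    print(nm,T@onplane(K,E,u,[0,0,z],np.array([0,0,1.])))
# axis: ray bisecting the two tangents, distance from radius
for col in(275,328,382):
    c1,a=ray(K,E,(col,208.5));_,b=ray(K,E,(col,264.5)); m=a+b;m/=np.linalg.norm(m); h=np.arccos(a@b)/2
    vv=T.T@[0,1,0]; mm=m-(m@vv)*vv
    print(col,T@(c1+m*28.5/np.sin(h)/np.linalg.norm(mm)), "onz57.5",T@(c1+m*(57.5-c1[2])/m[2]))
for u in [(270,237),(385,237)]: print(T@onplane(K,E,u,[0,0,70],np.array([0,0,1.])))
```

```text
baseL [402.6 191.6  10. ]
baseR [402.4  35.9  10. ]
275 [454.5  58.5  53.5] onz57.5 [452.9  59.   57.5]
328 [453.7 113.3  55.6] onz57.5 [452.9 113.3  57.5]
382 [456.2 170.1  49.7] onz57.5 [452.9 168.5  57.5]
[448.5  55.8  70. ]
[448.5 168.8  70. ]
```

View pics/wc.png

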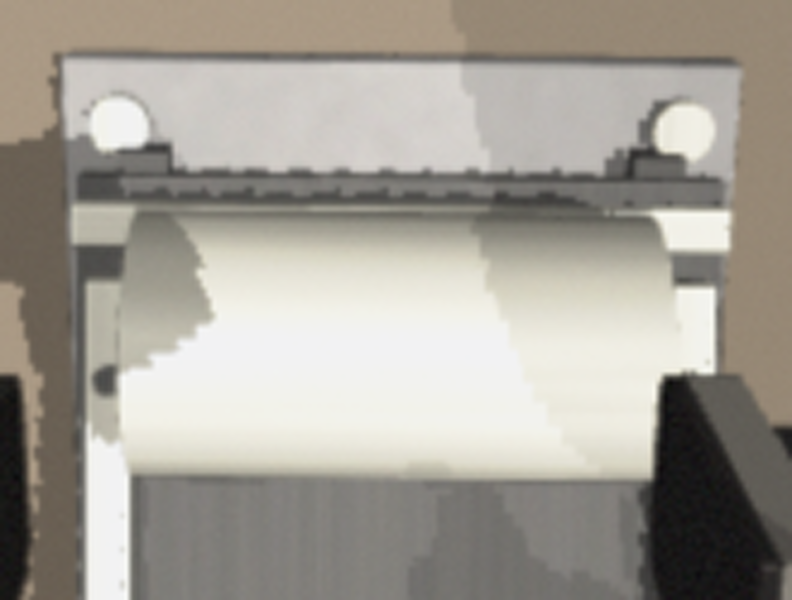

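send_rows([
  [[0,0.005,0.015],0,0.06],
  [[0,0.005,0.03],0,0.06],
  [[0,0,0.03],0,0.06],
  [[0,0,0.03],0,0.06],
  [[0,0,0.025],0,0.06],
  [[0,0,0.015],0,0.06],
  [[0,0,0.005],0,0.06],
  [[0,0,0],0,0.06],
])

```text
clock: 2.25
ee_pos: [403.8, 53.0, 48.4]
eef_rot: [[-0.984, 0.178, 0.001], [0.178, 0.984, -0.003], [-0.002, -0.003, -1.0]]
ft_force: [-0.3, -0.5, 0.3]
grip_width: 60.1
```

```bash
cat > look.py <<'E'
import sys
from workcell import manip, optics
from h import *
np.set_printoptions(precision=2,suppress=True)
o=manip.observe(); R=o["eef_rot"]
T=np.array([[.9886,-.1504,0],[.1504,.9886,0],[0,0,1]])
print("t",o["clock"],"uvz",T@o["ee_pos"],"ang",np.degrees(np.arctan2(R[1,0],R[0,0])),"F uvz",T@o["ft_force"],"M",T@o["ft_torque"],o["grip_width"])
k=sys.argv[1]
for n in sys.argv[2:]:
    d=optics.capture(n); cv2.imwrite(f"pics/{n}{k}.png",d["image"]); np.savez(f"{n}{k}.npz",**d)
    if n!="wrist":
        x,y,w,h=(320,100,110,150) if n=="top" else (215,170,130,140)
        cv2.imwrite(f"pics/{n}{k}c.png",cv2.resize(d["image"][y:y+h,x:x+w],None,fx=4,fy=4,interpolation=2))
E
python3 look.py 2 wrist scene
```

```text
t 2.25 uvz [391.19 113.13  48.35] ang 169.76767782243178 F uvz [-0.24 -0.53  0.32] M [ 0.01 -0.01 -0.03] 60.10743620475779
```

View pics/wrist2.png

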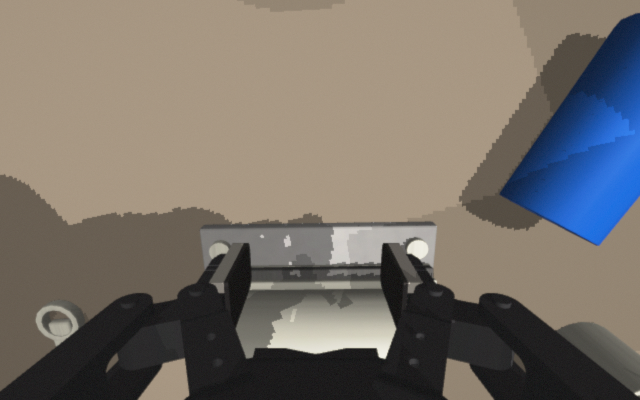

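View pics/scene2c.png

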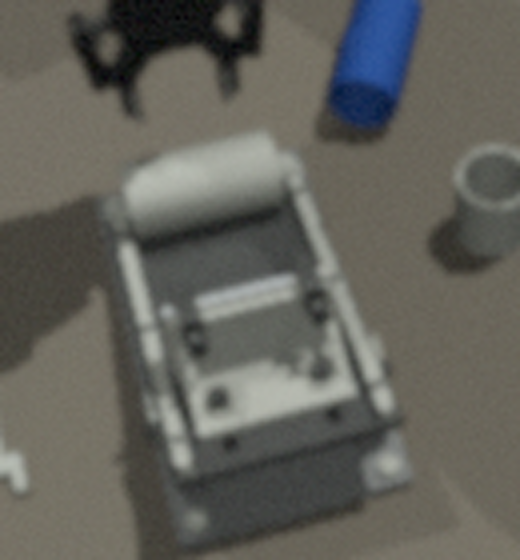

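send_rows([
  [[0,0,0.004],-1,0.06],
  [[0,0,0.003],-0.5,0.06],
  [[-0.004,0,0],0,0.06],
  [[-0.004,0,0],0,0.06],
  [[-0.004,0,0],0,0.06],
  [[-0.002,0,0],0,0.06],
  [[-0.002,0,0],0,0.06],
  [[0,0,0],0,0.06],
])

```text
clock: 3.02
ee_pos: [426.4, 50.9, 46.5]
eef_rot: [[-0.989, 0.15, 0.011], [0.15, 0.989, -0.002], [-0.011, 0.0, -1.0]]
ft_force: [0.3, 0.4, -0.5]
grip_width: 59.9
```

```bash
python3 look.py 3 wrist scene
```

```text
t 3.0167 uvz [413.93 114.41  46.53] ang 171.38184575941514 F uvz [ 0.19  0.45 -0.51] M [ 0.04  0.02 -0.01] 59.87749098184217
```

View pics/wrist3.png

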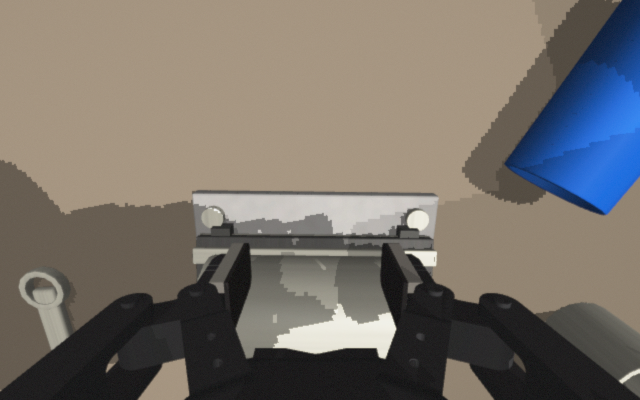

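View pics/scene3c.png

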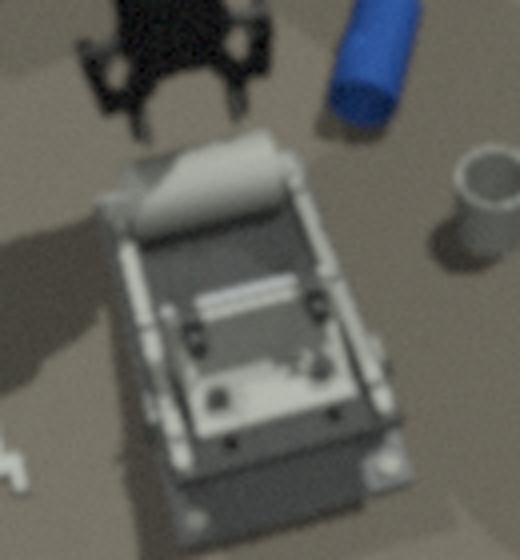

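Run:
```python
from h import *
np.set_printoptions(precision=1,suppress=True)
im,K,E=load("scene3.npz")
T=np.array([[.9886,-.1504,0],[.1504,.9886,0],[0,0,1]])
f=lambda p:(proj(K,E,T.T@np.array(p))-[215,170])*4
for z in(46.5,55,60): print(z,f([414,114-35,z]),f([414,114+35,z]))
for p in [[453,58,57.5],[453,168,57.5],[424.5,113,57.5]]: print(f(p))
```

```text
46.5 [149.  162.5] [240.1 139.2]
55 [147.5 155.3] [239.1 131.9]
60 [146.6 151. ] [238.6 127.6]
[130.4 200.1]
[277.3 162. ]
[195.2 152.1]
```

Run:
```python
from h import *
np.set_printoptions(precision=1,suppress=True)
im,K,E=load("wrist0.npz")
R=np.array([[-.914,.406,0],[.406,.914,-.001],[0,-.001,-1]]);p=np.array([202.7,456.7,206])
print("open85")
for z in(0,-6,-13,-19):
  print(z,[proj(K,E,p+R@np.array([x,y,z])) for x in(11,-11) for y in(-42.7,42.7)])
im,K,E=load("wrist3.npz")
from workcell import manip
o=manip.observe();R=o["eef_rot"];p=o["ee_pos"]
print("open60")
for z in(0,-6,-13,-19):
  print(z,[proj(K,E,p+R@np.array([x,y,z])) for x in(11,-11) for y in(-30,30)])
cv2.imwrite("pics/w3c.png",cv2.resize(im[180:400,160:480],None,fx=2.5,fy=2.5,interpolation=2))
```

```text
open85
0 [array([234.5, 215.9]), array([393.5, 216. ]), array([237.2, 253.4]), array([390.9, 253.4])]
-6 [array([231.8, 219.8]), array([396.2, 219.8]), array([234.7, 258.3]), array([393.4, 258.3])]
-13 [array([228.4, 224.5]), array([399.5, 224.6]), array([231.5, 264.4]), array([396.5, 264.5])]
-19 [array([225.2, 229. ]), array([402.5, 229. ]), array([228.5, 270.1]), array([399.3, 270.1])]
open60
0 [array([258.4, 214.7]), array([370.2, 214.7]), array([260.3, 252.2]), array([368.3, 252.2])]
-6 [array([256.4, 218.5]), array([372. , 218.5]), array([258.5, 257.1]), array([370.1, 257.1])]
-13 [array([254. , 223.2]), array([374.3, 223.2]), array([256.2, 263.2]), array([372.2, 263.2])]
-19 [array([251.8, 227.6]), array([376.5, 227.6]), array([254.1, 268.8]), array([374.2, 268.8])]
```

View pics/w3c.png

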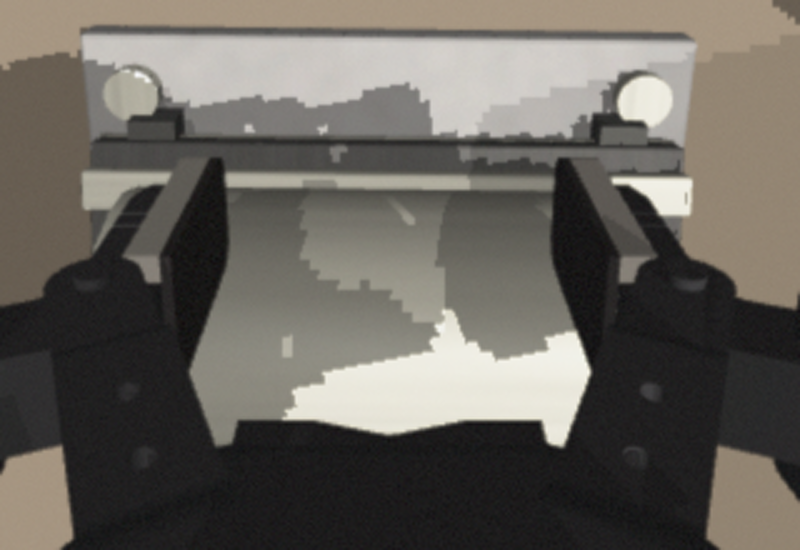

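```bash
python3 look.py 4 top
python3 - <<'E'
from h import *
np.set_printoptions(precision=1,suppress=True)
T=np.array([[.9886,-.1504,0],[.1504,.9886,0],[0,0,1]])
im,K,E=load("scene3.npz"); s=cv2.convertScaleAbs(cv2.resize(im[175:245,225:305],None,fx=8,fy=8,interpolation=2),alpha=1.6)
f=lambda p:(proj(K,E,T.T@np.array(p))-[225,175]+.5)*8
for z,c in((46.5,(0,0,255)),(60,(0,255,0)),(70,(255,0,0))):
  for v in(84,144):
    for u in (403,425): cv2.circle(s,tuple(int(q) for q in f([u,v,z])),3,c,-1)
cv2.imwrite("pics/s3z.png",s)
im,K,E=load("top4.npz"); s=cv2.convertScaleAbs(cv2.resize(im[170:240,330:410],None,fx=8,fy=8,interpolation=2),alpha=1.6)
f=lambda p:(proj(K,E,T.T@np.array(p))-[330,170]+.5)*8
for z,c in((46.5,(0,0,255)),(60,(0,255,0)),(70,(255,0,0))):
  for v in(84,144):
    for u in (403,425): cv2.circle(s,tuple(int(q) for q in f([u,v,z])),3,c,-1)
cv2.imwrite("pics/t4z.png",s)
E
```

```text
t 3.1167 uvz [413.38 114.35  46.42] ang 171.38541597912334 F uvz [-0.15  0.1   0.36] M [-0.02  0.04  0.05] 59.696294266880365
```

View pics/s3z.png

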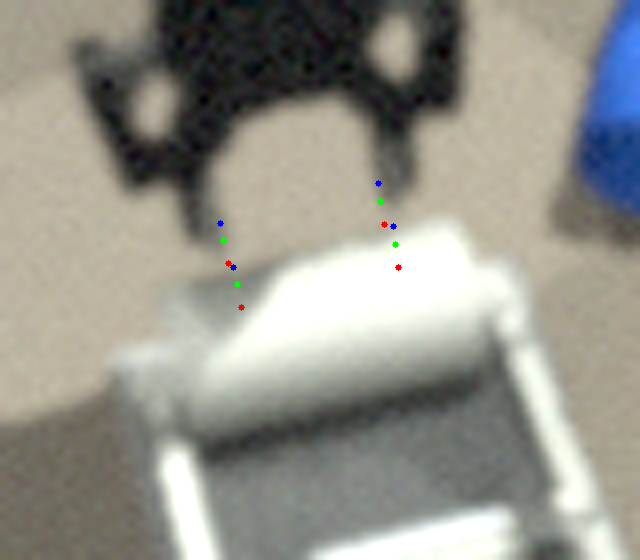

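View pics/t4z.png

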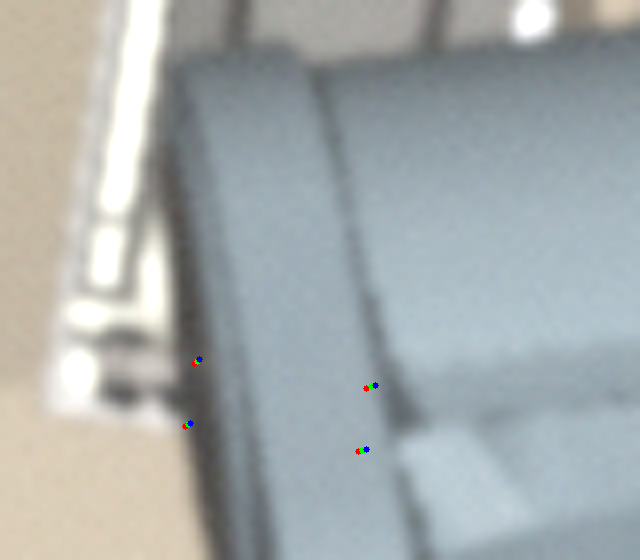

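The scene view shows the fingertips ending at z≈65–70, about 20 mm above the TCP (pads swung back when open). I'll narrow the opening to 40 mm, back off a little, lower, and check again.

send_rows([
  [[0.003,-0.001,0],0,0.04],
  [[0.002,-0.001,0],0,0.04],
  [[0,0,0.004],0,0.04],
  [[0,0,0.004],0,0.04],
  [[0,0,0],0,0.04],
  [[0,0,0],0,0.04],
  [[0,0,0],0,0.04],
  [[0,0,0],0,0.04],
])

```text
clock: 3.83
ee_pos: [418.9, 49.5, 37.1]
eef_rot: [[-0.989, 0.15, 0.01], [0.15, 0.989, -0.002], [-0.01, -0.0, -1.0]]
ft_force: [0.7, -0.3, 0.5]
grip_width: 39.7
```

```bash
python3 look.py 5 wrist scene;python3 - <<'E'
from h import *
from workcell import manip
o=manip.observe()
T=np.array([[.9886,-.1504,0],[.1504,.9886,0],[0,0,1]]); t=T@o["ee_pos"]
im,K,E=load("scene5.npz"); s=cv2.convertScaleAbs(cv2.resize(im[175:245,225:305],None,fx=8,fy=8,interpolation=2),alpha=1.6)
f=lambda p:(proj(K,E,T.T@np.array(p))-[225,175]+.5)*8
for z,c in((0,(0,0,255)),(10,(0,255,0)),(20,(255,0,0))):
  for v in(-20,20):
    for u in (-11,11): cv2.circle(s,tuple(int(q) for q in f(t+[u,v,z])),3,c,-1)
w=cv2.resize(cv2.imread("pics/wrist5.png"),(640,400))
cv2.imwrite("pics/s5z.png",s)
E
```

```text
t 3.8333 uvz [406.7  111.97  37.13] ang 171.40045075997506 F uvz [ 0.73 -0.2   0.45] M [-0.01  0.01 -0.03] 39.688745239631395
```

View pics/s5z.png

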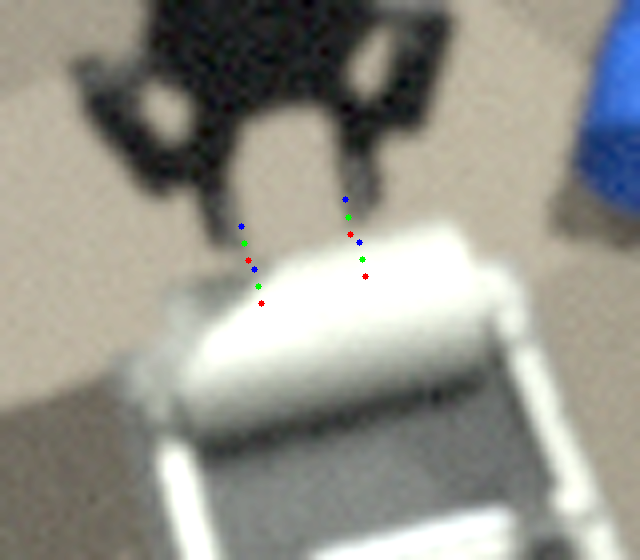

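View pics/wrist5.png

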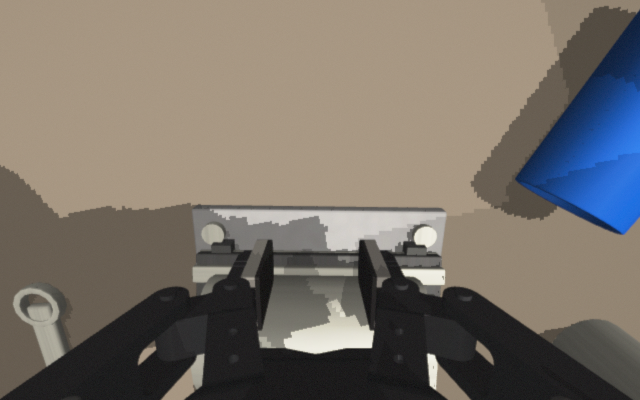

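Run:
```python
from h import *
from workcell import manip
o=manip.observe();R=o["eef_rot"];p=o["ee_pos"]
im,K,E=load("wrist5.npz"); s=cv2.convertScaleAbs(cv2.resize(im[190:360,220:410],None,fx=4,fy=4,interpolation=2),alpha=1.8,beta=20)
f=lambda q:(proj(K,E,p+R@np.array(q))-[220,190]+.5)*4
for z,c in((0,(0,0,255)),(-10,(0,255,255)),(-20,(0,255,0)),(-30,(255,0,0)),(-40,(255,0,255))):
  for y in(-20,20):
    a,b=[tuple(int(k) for k in f([x,y,z])) for x in(-11,11)]
    cv2.line(s,a,b,c,1)
cv2.imwrite("pics/w5z.png",s)
```

```text
(no output)
```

View pics/w5z.png

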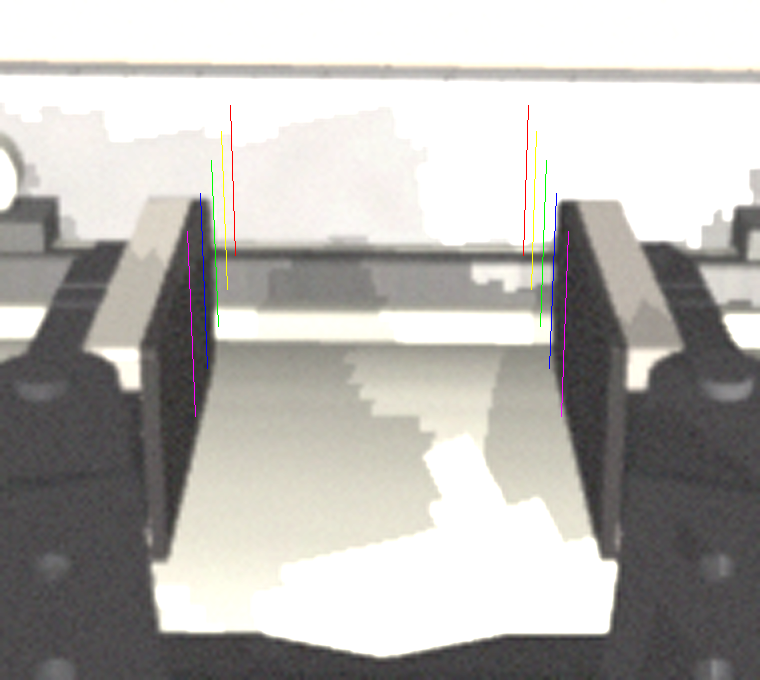

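Both cameras put the pad tips about 27 mm above the reported TCP at this opening, so I'll use TCP z≈20 (tips ≈47, lip top ≈32).

send_rows([
  [[0,0,0.005],0,0.04],
  [[0,0,0.005],0,0.04],
  [[0,0,0.004],0,0.04],
  [[0,0,0],0,0.04],
  [[0,0,0],0,0.04],
  [[-0.001,0,0],0,0.04],
  [[-0.001,0,0],0,0.04],
  [[0,0,0],0,0.04],
])

```text
clock: 4.6
ee_pos: [421.3, 49.2, 21.5]
eef_rot: [[-0.989, 0.149, 0.01], [0.149, 0.989, -0.002], [-0.01, -0.0, -1.0]]
ft_force: [-0.2, -0.6, -0.9]
grip_width: 40.1
```

```bash
python3 look.py 6 wrist scene;python3 - <<'E'
from h import *
s=cv2.imread("pics/scene6.png");s=cv2.convertScaleAbs(cv2.resize(s[175:245,225:305],None,fx=7,fy=7,interpolation=2),alpha=1.6)
w=cv2.convertScaleAbs(cv2.imread("pics/wrist6.png"),alpha=1.6)
cv2.imwrite("pics/s6z.png",s);cv2.imwrite("pics/w6z.png",w)
E
```

```text
t 4.6 uvz [409.07 112.    21.48] ang 171.4046303717747 F uvz [-0.06 -0.65 -0.86] M [-0.01 -0.03 -0.02] 40.058082381357146
```

View pics/s6z.png

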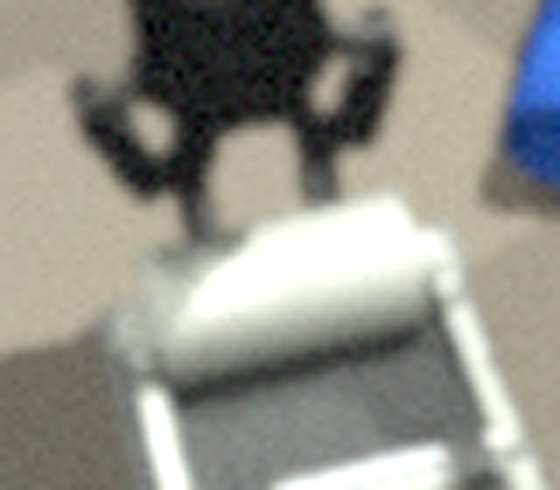

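View pics/w6z.png

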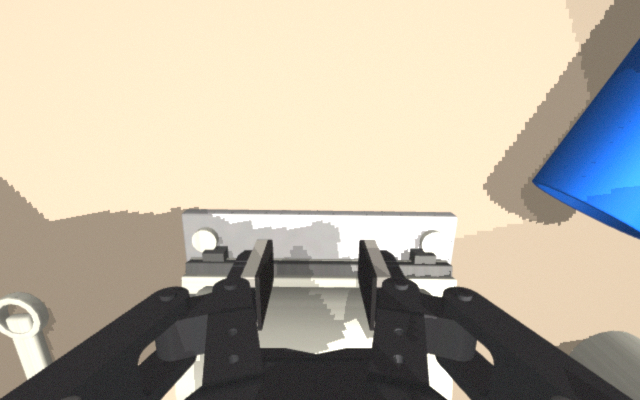

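send_rows([
  [[-0.002,0,0],0,0.04],
  [[-0.002,0,0],0,0.04],
  [[-0.002,0,-0.0004],0,0.04],
  [[-0.002,0,-0.0004],0,0.04],
  [[-0.002,0,-0.0004],0,0.04],
  [[-0.002,0,-0.0004],0,0.04],
  [[-0.002,0,-0.0004],0,0.04],
  [[-0.001,0,-0.0002],0,0.04],
])

```text
clock: 5.37
ee_pos: [436.4, 46.7, 24.0]
eef_rot: [[-0.989, 0.15, 0.008], [0.15, 0.989, -0.002], [-0.008, -0.0, -1.0]]
ft_force: [-1.6, 0.2, 1.6]
grip_width: 40.0
```

```bash
python3 look.py 7 wrist scene;python3 - <<'E'
from h import *
s=cv2.imread("pics/scene7.png");s=cv2.convertScaleAbs(cv2.resize(s[175:255,225:315],None,fx=7,fy=7,interpolation=2),alpha=1.6)
w=cv2.convertScaleAbs(cv2.imread("pics/wrist7.png"),alpha=1.6)
cv2.imwrite("pics/s7z.png",s);cv2.imwrite("pics/w7z.png",w)
E
```

```text
t 5.3667 uvz [424.4  111.81  24.01] ang 171.39690179223393 F uvz [-1.58 -0.01  1.57] M [-0.08  0.43 -0.03] 39.995541270919915
```

View pics/s7z.png

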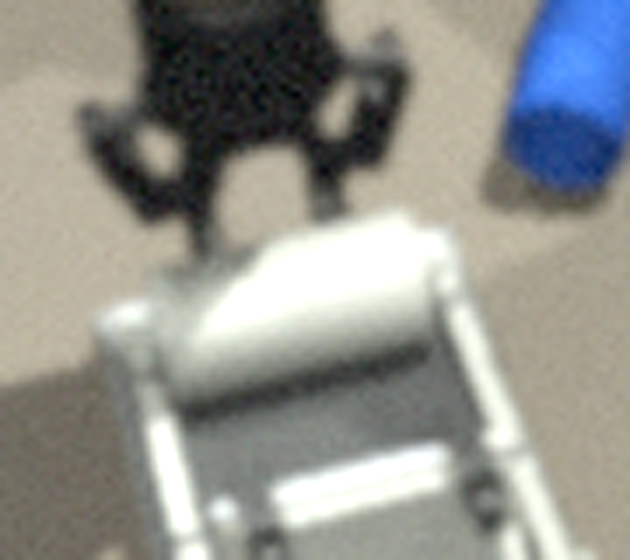

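View pics/w7z.png

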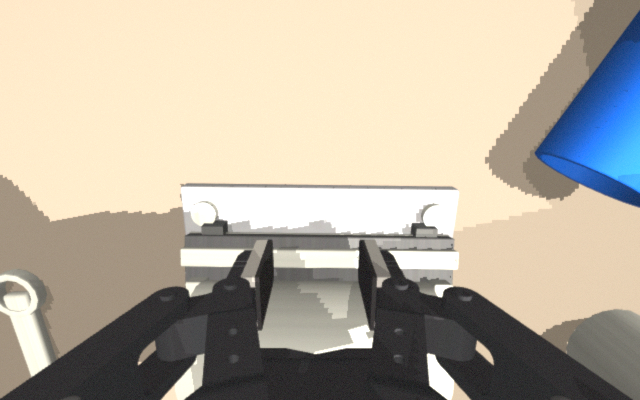

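Sleeve is off the lip and riding on both fingers (about 1.6 N). Next I'll estimate the plate face position along the deck.

Run:
```python
from h import *
from scipy.optimize import brentq
im,K,E=load("scene7.npz")
s=cv2.convertScaleAbs(cv2.resize(im[215:275,240:320],None,fx=9,fy=9,interpolation=2),alpha=1.6)
T=np.array([[.9886,-.1504,0],[.1504,.9886,0],[0,0,1]]);c,sn=np.cos(.2094),np.sin(.2094)
P=lambda s_,v,h:T.T@np.array([441.8+s_*c-h*sn,v,26+s_*sn+h*c])
f=lambda p:(proj(K,E,p)-[240,215]+.5)*9
for s_,col in((140,(0,0,255)),(150,(0,255,0)),(160,(255,0,0))):
    a,b=[tuple(int(k) for k in f(P(s_,111+d,64))) for d in(-56,56)]; cv2.line(s,a,b,col,1)
cv2.imwrite("pics/s7p.png",s)
```

```text
(no output)
```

View pics/s7p.png

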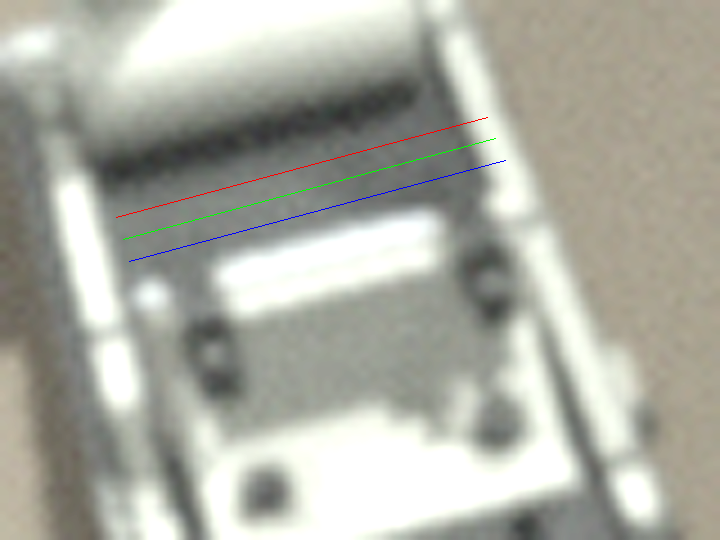

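send_rows([
  [[-0.0025,0,-0.0005],0,0.04],
  [[-0.0025,0,-0.0005],0,0.04],
  [[-0.0025,0,-0.0005],0,0.04],
  [[-0.0025,0,-0.0005],0,0.04],
  [[-0.0025,0,-0.0005],0,0.04],
  [[-0.0025,0,-0.0005],0,0.04],
  [[-0.0025,0,-0.0005],0,0.04],
  [[-0.0025,0,-0.0005],0,0.04],
])

```text
clock: 6.13
ee_pos: [457.4, 43.5, 28.4]
eef_rot: [[-0.989, 0.149, 0.007], [0.149, 0.989, -0.002], [-0.007, -0.0, -1.0]]
ft_force: [-1.6, 0.1, 2.2]
grip_width: 39.9
```

send_rows([
  [[-0.0025,0,-0.0005],0,0.04],
  [[-0.0025,0,-0.0005],0,0.04],
  [[-0.0025,0,-0.0005],0,0.04],
  [[-0.0025,0,-0.0005],0,0.04],
  [[-0.0025,0,-0.0005],0,0.04],
  [[-0.0025,0,-0.0005],0,0.04],
  [[-0.0025,0,-0.0005],0,0.04],
  [[-0.0025,0,-0.0005],0,0.04],
])

```text
clock: 6.8
ee_pos: [479.4, 40.2, 33.0]
eef_rot: [[-0.989, 0.149, 0.007], [0.149, 0.989, -0.002], [-0.007, -0.0, -1.0]]
ft_force: [-2.9, 0.5, 2.3]
grip_width: 40.0
```

```bash
python3 look.py 8 wrist scene;python3 - <<'E'
from h import *
s=cv2.imread("pics/scene8.png");s=cv2.convertScaleAbs(cv2.resize(s[185:265,235:325],None,fx=7,fy=7,interpolation=2),alpha=1.6)
w=cv2.convertScaleAbs(cv2.imread("pics/wrist8.png"),alpha=1.6)
cv2.imwrite("pics/s8z.png",s);cv2.imwrite("pics/w8z.png",w)
E
```

```text
t 6.8 uvz [467.9  111.85  32.98] ang 171.41243656303325 F uvz [-2.91  0.1   2.25] M [-0.    0.44 -0.01] 40.028170717811506
```

View pics/s8z.png

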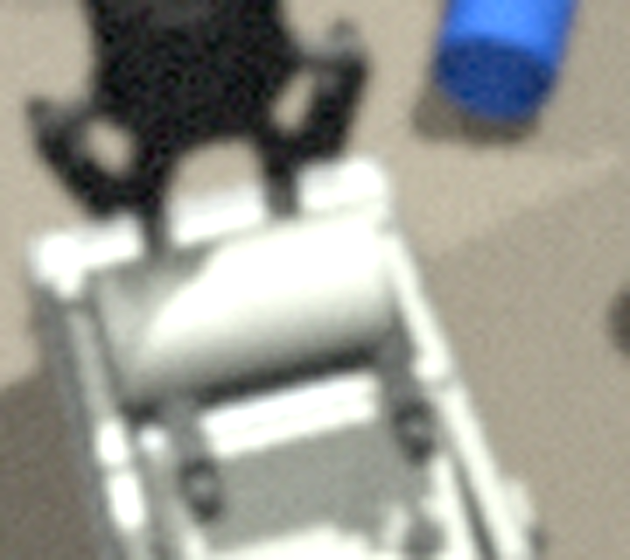

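View pics/w8z.png

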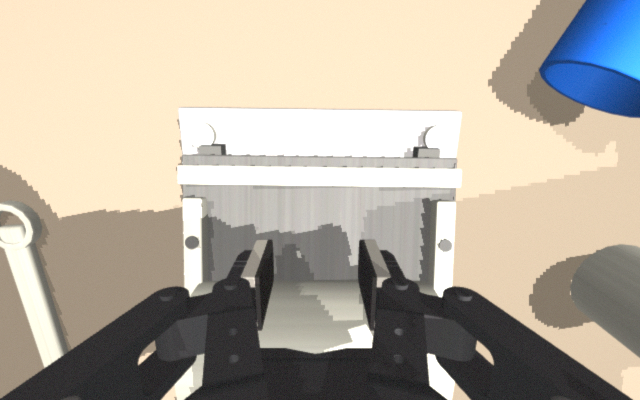

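send_rows([
  [[-0.0025,0,-0.0005],0,0.04],
  [[-0.0025,0,-0.0005],0,0.04],
  [[-0.0025,0,-0.0005],0,0.04],
  [[-0.0025,0,-0.0005],0,0.04],
  [[-0.0025,0,-0.0005],0,0.04],
  [[-0.0025,0,-0.0005],0,0.04],
  [[-0.0025,0,-0.0005],0,0.04],
  [[-0.0025,0,-0.0005],0,0.04],
])

```text
clock: 7.57
ee_pos: [500.8, 37.0, 37.5]
eef_rot: [[-0.989, 0.149, 0.007], [0.149, 0.989, -0.002], [-0.007, -0.001, -1.0]]
ft_force: [-1.8, 0.7, 1.7]
grip_width: 39.8
```

send_rows([
  [[-0.0025,0,-0.0005],0,0.04],
  [[-0.0025,0,-0.0005],0,0.04],
  [[-0.0025,0,-0.0005],0,0.04],
  [[-0.0025,0,-0.0005],0,0.04],
  [[-0.0025,0,-0.0005],0,0.04],
  [[-0.002,0,-0.0004],0,0.04],
  [[-0.002,0,-0.0004],0,0.04],
  [[-0.002,0,-0.0004],0,0.04],
])

```text
clock: 8.23
ee_pos: [521.2, 33.9, 41.7]
eef_rot: [[-0.989, 0.149, 0.007], [0.149, 0.989, -0.002], [-0.007, -0.001, -1.0]]
ft_force: [-3.1, 0.7, 2.5]
grip_width: 40.1
```

```bash
python3 look.py 9 wrist scene;python3 - <<'E'
from h import *
s=cv2.imread("pics/scene9.png");s=cv2.convertScaleAbs(cv2.resize(s[185:265,235:325],None,fx=7,fy=7,interpolation=2),alpha=1.6)
w=cv2.convertScaleAbs(cv2.imread("pics/wrist9.png"),alpha=1.6)
cv2.imwrite("pics/s9z.png",s);cv2.imwrite("pics/w9z.png",w)
E
```

```text
t 8.2333 uvz [510.18 111.87  41.7 ] ang 171.4134856405082 F uvz [-3.18  0.23  2.52] M [-0.01  0.52 -0.05] 40.060313836992066
```

View pics/s9z.png

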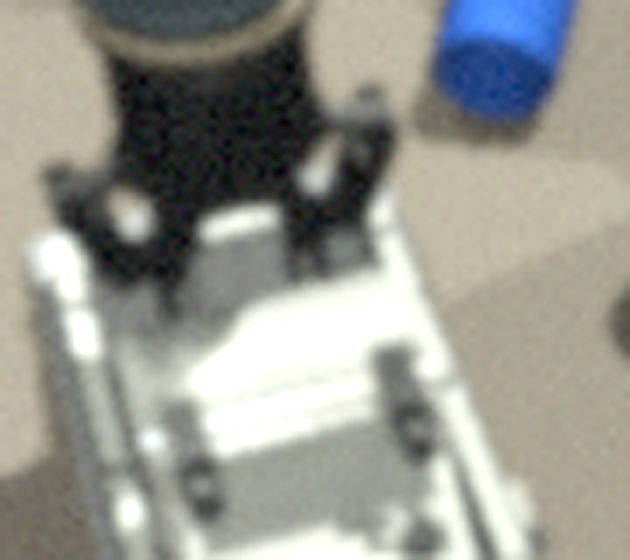

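View pics/w9z.png

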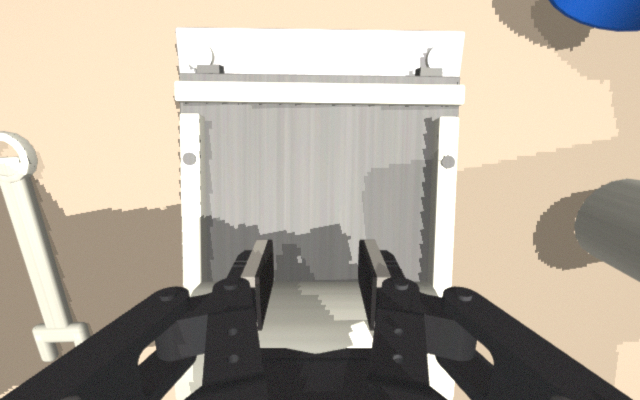

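send_rows([
  [[-0.0015,0,-0.0003],0,0.04],
  [[-0.0015,0,-0.0003],0,0.04],
  [[-0.0015,0,-0.0003],0,0.04],
  [[-0.0015,0,-0.0003],0,0.04],
  [[-0.0015,0,-0.0003],0,0.04],
  [[-0.0015,0,-0.0003],0,0.04],
  [[-0.0015,0,-0.0003],0,0.04],
  [[-0.0015,0,-0.0003],0,0.04],
])

```text
clock: 9.0
ee_pos: [533.9, 31.9, 44.3]
eef_rot: [[-0.989, 0.149, 0.007], [0.149, 0.989, -0.002], [-0.007, -0.001, -1.0]]
ft_force: [-1.8, -0.2, 1.0]
grip_width: 40.0
```

send_rows([
  [[-0.001,0,-0.0002],0,0.04],
  [[-0.001,0,-0.0002],0,0.04],
  [[-0.001,0,-0.0002],0,0.04],
  [[-0.001,0,-0.0002],0,0.04],
  [[-0.001,0,-0.0002],0,0.04],
  [[-0.001,0,-0.0002],0,0.04],
  [[-0.001,0,-0.0002],0,0.04],
  [[-0.001,0,-0.0002],0,0.04],
])

```text
clock: 9.67
ee_pos: [542.7, 30.6, 46.2]
eef_rot: [[-0.989, 0.149, 0.007], [0.149, 0.989, -0.002], [-0.007, -0.001, -1.0]]
ft_force: [-2.4, 0.1, 1.1]
grip_width: 40.2
```

```bash
python3 look.py 10 wrist scene;python3 - <<'E'
from h import *
s=cv2.imread("pics/scene10.png");s=cv2.convertScaleAbs(cv2.resize(s[185:265,235:325],None,fx=7,fy=7,interpolation=2),alpha=1.1)
cv2.imwrite("pics/s10z.png",s)
E
```

```text
t 9.6667 uvz [531.91 111.88  46.17] ang 171.4128419573871 F uvz [-2.44 -0.23  1.14] M [-0.02  0.48 -0.02] 40.156701093389835
```

View pics/s10z.png

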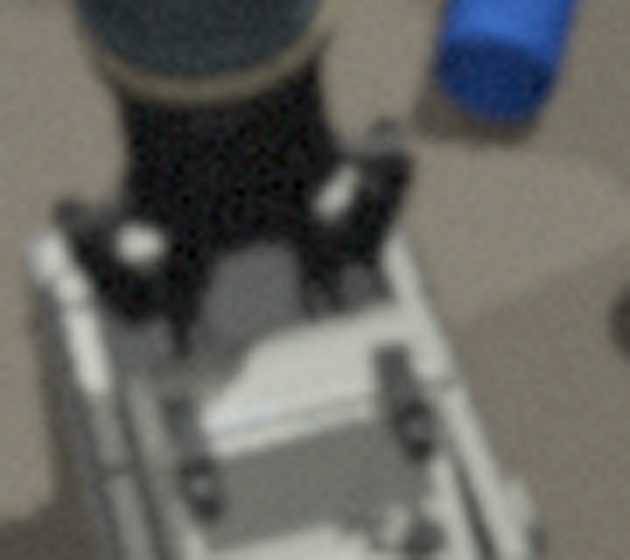

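send_rows([
  [[-0.0008,0,-0.0002],0,0.04],
  [[-0.0008,0,-0.0002],0,0.04],
  [[-0.0008,0,-0.0002],0,0.04],
  [[-0.0008,0,-0.0002],0,0.04],
  [[-0.0006,0,-0.0001],0,0.04],
  [[-0.0006,0,-0.0001],0,0.04],
  [[-0.0006,0,-0.0001],0,0.04],
  [[-0.0006,0,-0.0001],0,0.04],
])

```text
clock: 10.43
ee_pos: [545.8, 30.1, 46.9]
eef_rot: [[-0.989, 0.149, 0.002], [0.149, 0.989, -0.001], [-0.002, -0.0, -1.0]]
ft_force: [-6.0, 1.2, 2.4]
grip_width: 39.8
```

send_rows([
  [[-0.0006,0,0],0,0.04],
  [[-0.0006,0,0],0,0.04],
  [[-0.0006,0,0],0,0.04],
  [[-0.0006,0,0],0,0.04],
  [[-0.0006,0,0],0,0.04],
  [[-0.0006,0,0],0,0.04],
  [[-0.0006,0,0],0,0.04],
  [[-0.0006,0,0],0,0.04],
])

```text
clock: 11.1
ee_pos: [545.4, 29.8, 45.8]
eef_rot: [[-0.989, 0.149, -0.008], [0.149, 0.989, 0.0], [0.008, -0.001, -1.0]]
ft_force: [-5.6, 1.0, 3.8]
grip_width: 39.9
```

```bash
python3 look.py 11 wrist scene top;python3 - <<'E'
from h import *
s=cv2.imread("pics/scene11.png");s=cv2.convertScaleAbs(cv2.resize(s[205:265,245:325],None,fx=9,fy=9,interpolation=2),alpha=1.3)
cv2.imwrite("pics/s11z.png",s)
w=cv2.convertScaleAbs(cv2.imread("pics/wrist11.png"),alpha=1.6);cv2.imwrite("pics/w11z.png",w)
E
```

```text
t 11.1 uvz [534.68 111.49  45.8 ] ang 171.41626925869613 F uvz [-5.68  0.15  3.75] M [-0.09  1.32 -0.13] 39.87080336349834
```

View pics/s11z.png

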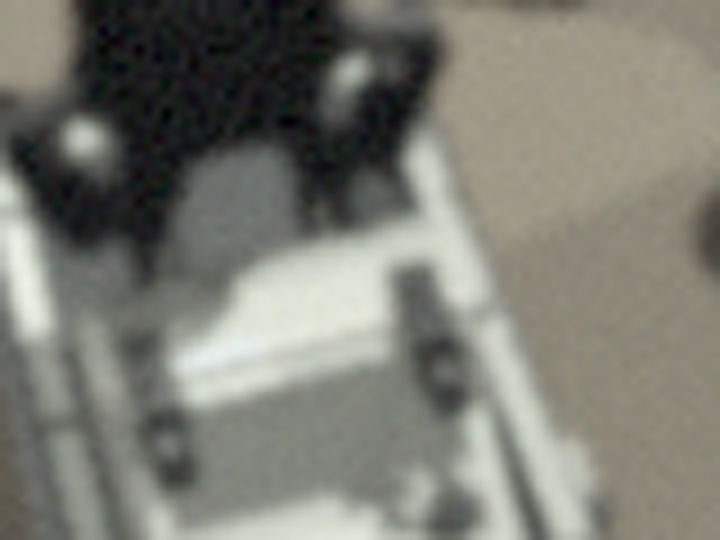

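View pics/w11z.png

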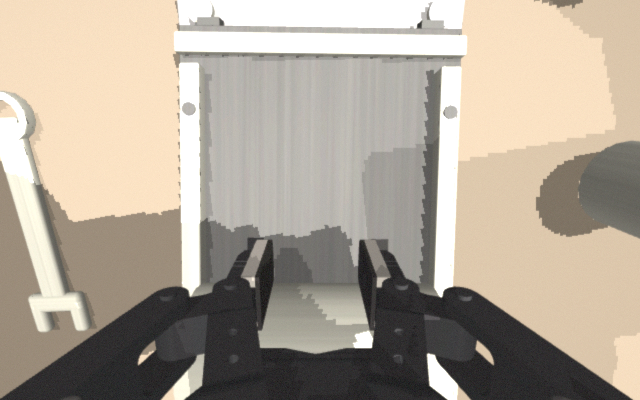

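View pics/top11.png

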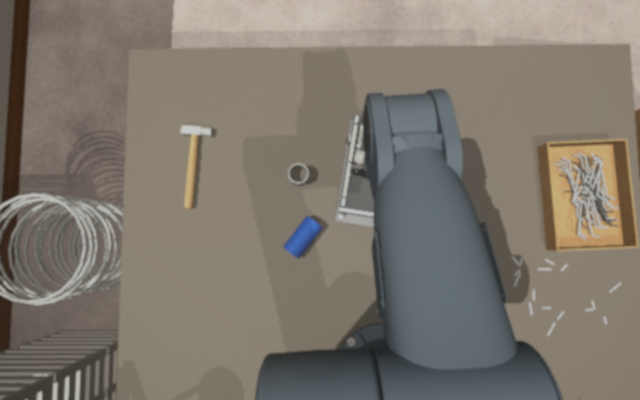

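send_rows([
  [[-0.0012,0,-0.0003],0,0.04],
  [[-0.0012,0,-0.0003],0,0.04],
  [[-0.0012,0,-0.0003],0,0.04],
  [[-0.0012,0,-0.0003],0,0.04],
  [[-0.0012,0,-0.0003],0,0.04],
  [[-0.0012,0,-0.0003],0,0.04],
  [[-0.0012,0,-0.0003],0,0.04],
  [[-0.0012,0,-0.0003],0,0.04],
])

```text
clock: 11.92
ee_pos: [544.8, 29.9, 45.9]
eef_rot: [[-0.988, 0.149, -0.027], [0.149, 0.989, 0.003], [0.027, -0.001, -1.0]]
ft_force: [-12.0, 1.6, 5.5]
grip_width: 40.0
```

```bash
python3 look.py 12 wrist scene;python3 - <<'E'
from h import *
im,K,E=load("scene12.npz")
T=np.array([[.9886,-.1504,0],[.1504,.9886,0],[0,0,1]]);c,sn=np.cos(.2094),np.sin(.2094)
P=lambda s_,v,h:T.T@np.array([441.8+s_*c-h*sn,v,26+s_*sn+h*c])
x0,y0=240,200
s=cv2.convertScaleAbs(cv2.resize(im[y0:265,x0:325],None,fx=9,fy=9,interpolation=2),alpha=1.3)
f=lambda p:tuple(int(k) for k in (proj(K,E,p)-[x0,y0]+.5)*9)
cam=T@(-E[:3,:3].T@E[:3,3])
for st,col in((172,(0,0,255)),):
    cv2.line(s,f(P(st,55,64)),f(P(st,167,64)),col,1)
    ax=st-28.5
    for ang in (60,90,120,150,180):   # generator lines of home sleeve, angle from uphill
        a=np.radians(ang); cv2.line(s,f(P(ax+28.5*np.cos(a),57,28.5+28.5*np.sin(a))),f(P(ax+28.5*np.cos(a),167,28.5+28.5*np.sin(a))),(0,255,0),1)
cv2.imwrite("pics/s12z.png",s)
E
```

```text
t 11.9167 uvz [534.13 111.55  45.91] ang 171.4321992388206 F uvz [-12.06  -0.2    5.49] M [ 0.06  2.02 -0.22] 40.020698465656004
```

View pics/s12z.png

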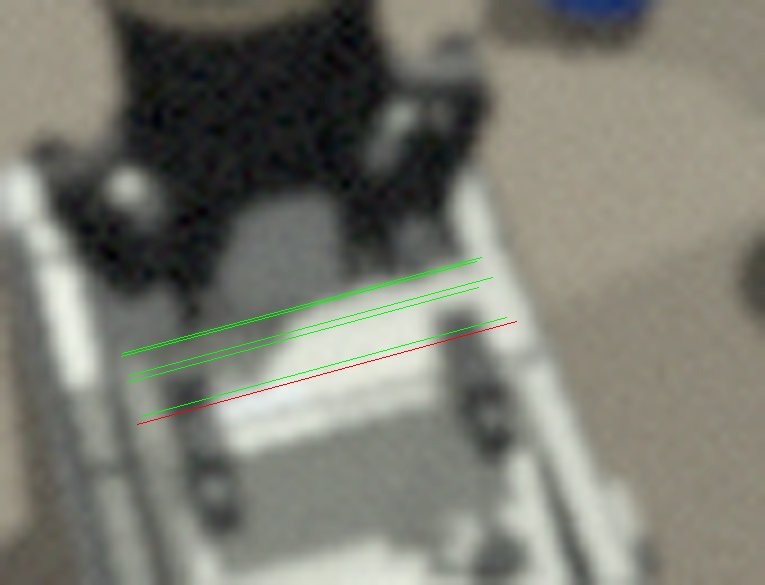

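Run:
```python
from h import *
np.set_printoptions(precision=1,suppress=True)
T=np.array([[.9886,-.1504,0],[.1504,.9886,0],[0,0,1]]);c,sn=np.cos(.2094),np.sin(.2094)
P=lambda s_,v,h:T.T@np.array([441.8+s_*c-h*sn,v,26+s_*sn+h*c])
im,K,E=load("top0.npz")
x0,y0=345,115
s=cv2.resize(im[y0:170,x0:415],None,fx=11,fy=11,interpolation=2)
f=lambda p:tuple(int(k) for k in (proj(K,E,p)-[x0,y0]+.5)*11)
for st,col in((160,(0,0,255)),(170,(0,255,0)),(178,(255,0,0))):
    cv2.line(s,f(P(st,55,64)),f(P(st,167,64)),col,1)
cv2.imwrite("pics/t0p.png",s)
# sleeve pose from wrist silhouette downhill edge: axis u vs TCP
for k in (7,8,9,11,12):
    im,K,E=load(f"wrist{k}.npz"); g=cv2.cvtColor(im,cv2.COLOR_BGR2GRAY).astype(float)
    out=[]
    for a,b in((275,285),(295,335),(345,357)):
        col=g[255:310,a:b].mean(1); d=np.abs(np.diff(cv2.GaussianBlur(col[:,None],(1,3),0)[:,0])); out.append(255.5+d.argmax())
    print(k,out)
```

```text
7 [np.float64(267.5), np.float64(267.5), np.float64(267.5)]
8 [np.float64(291.5), np.float64(282.5), np.float64(265.5)]
9 [np.float64(288.5), np.float64(281.5), np.float64(263.5)]
11 [np.float64(285.5), np.float64(285.5), np.float64(285.5)]
12 [np.float64(284.5), np.float64(285.5), np.float64(266.5)]
```

View pics/t0p.png

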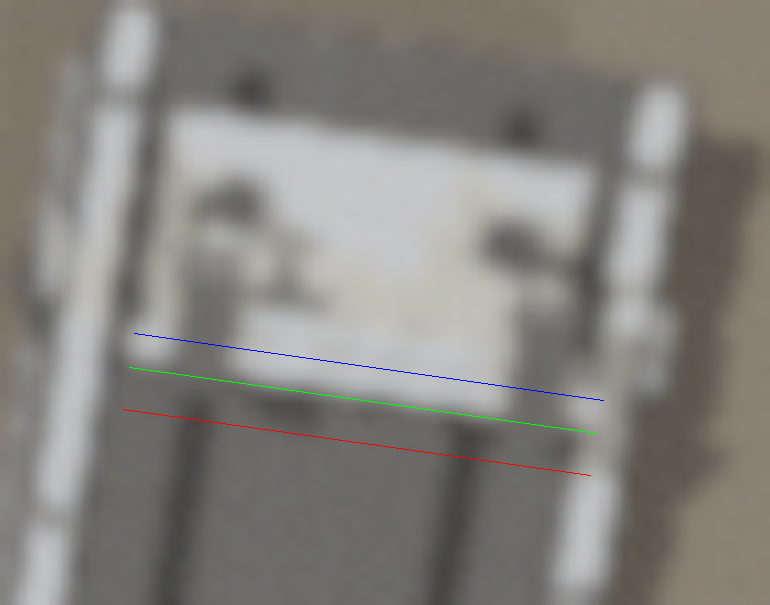

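View pics/wrist12.png

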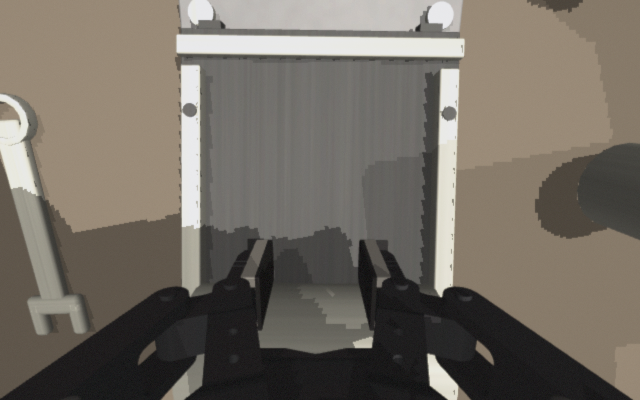

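Run:
```python
from h import *
from scipy.optimize import brentq
np.set_printoptions(precision=1,suppress=True)
T=np.array([[.9886,-.1504,0],[.1504,.9886,0],[0,0,1]]);c,sn=np.cos(.2094),np.sin(.2094)
def ax(s): return np.array([441.8+s*c-28.5*sn,0,26+s*sn+28.5*c])
for k,rows in((1,((328,208.5),)),(8,((315,281.8),)),(9,((315,281.8),)),(12,((280,285.3),(315,285.5),(350,285.5)))):
    im,K,E=load(f"wrist{k}.npz")
    for uv in rows:
        C,v=ray(K,E,uv); C=T@C; v=T@v; v2=np.array([v[0],v[2]]);v2/=np.linalg.norm(v2)
        def g(s):
            d=ax(s)-C; return (v2[1]*d[0]-v2[0]*d[2])
        # signed perpendicular distance = +-28.5
        print(k,uv,[round(brentq(lambda s:g(s)-q*28.5,-200,400),1) for q in(1,-1)])
```

```text
1 (328, 208.5) [-39.7, 17.6]
8 (315, 281.8) [13.9, 74.1]
9 (315, 281.8) [57.0, 117.2]
12 (280, 285.3) [83.7, 143.4]
12 (315, 285.5) [83.8, 143.5]
12 (350, 285.5) [83.7, 143.5]
```

The sleeve axis measures s≈143.4 along the deck, the same at three points across. The plate face is at ≈170, so home is ≈141.5±2. It has stalled under 12 N, so it's square and home. I'll ease to a gentle press and check that it holds.

send_rows([
  [[-0.0008,0,-0.0002],0,0.04],
  [[-0.0008,0,-0.0002],0,0.04],
  [[-0.0008,0,-0.0002],0,0.04],
  [[-0.0008,0,-0.0002],0,0.04],
  [[-0.0008,0,-0.0002],0,0.04],
  [[-0.0008,0,-0.0002],0,0.04],
  [[-0.0008,0,-0.0002],0,0.04],
  [[-0.0008,0,-0.0002],0,0.04],
])

```text
clock: 12.68
ee_pos: [544.3, 30.1, 46.0]
eef_rot: [[-0.988, 0.149, -0.04], [0.149, 0.989, 0.006], [0.041, -0.001, -0.999]]
ft_force: [-8.1, 1.3, 5.1]
grip_width: 40.1
```

```bash
python3 look.py 13 wrist scene wrist; python3 look.py 14 scene
python3 - <<'E'
from h import *
s=[cv2.resize(cv2.imread(f"pics/scene{k}.png")[170:290,180:350],None,fx=4,fy=4,interpolation=2) for k in(14,)]
cv2.imwrite("pics/s14z.png",s[0])
E
```

```text
t 12.6833 uvz [533.55 111.58  46.04] ang 171.4233299482287 F uvz [-8.17  0.08  5.11] M [-0.01  1.57 -0.18] 40.10922089992141
t 12.8333 uvz [533.59 111.58  46.04] ang 171.4255508002457 F uvz [-8.51  0.65  4.17] M [-0.06  1.54 -0.13] 39.939223332551144
```

View pics/s14z.png

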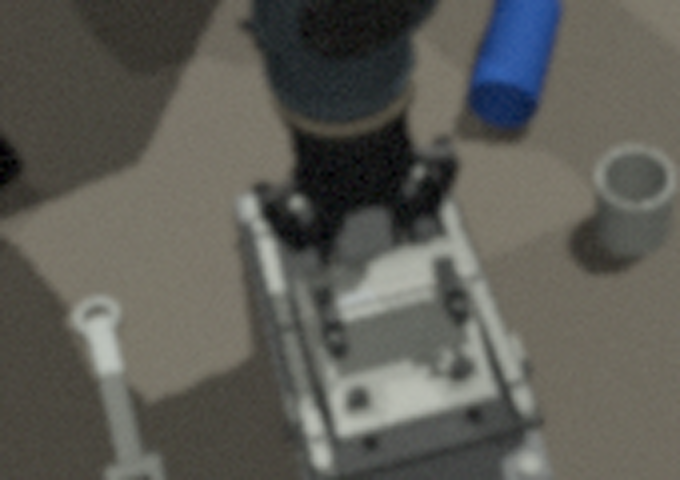

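View pics/wrist13.png

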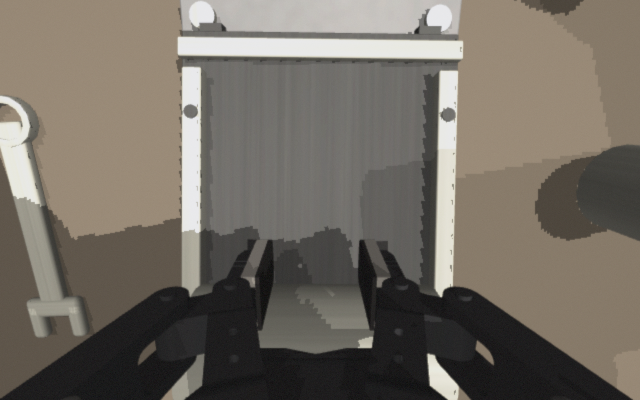

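Run:
```python
from workcell import workorder,manip
o=manip.observe(); print(o["ee_pos"],o["ft_force"])
print(workorder.close_job())
```

```text
[544.29859413  30.04788099  46.0269233 ] [-7.41603498  1.59817935  4.36929939]
the job is handed in; nothing more can be done
None
```

I rolled the sleeve slowly up the deck with both fingertips (40 mm apart) behind it, until it stalled against the upright plate. I handed the job in at about 12.8 s with the fingers still pressing at about 8 N; the peak I saw was 12 N.

**Last checks**
- **Position:** the sleeve axis measured 143.4–143.5 mm up the deck at three points across its middle, so it is square. From the plate's top edge, home should be about 141.5 mm. The 2 mm difference is within camera accuracy, and the sleeve did not advance when pushed harder.
- **Stop:** it sits at the same pixels before and after the press, so it was not shoved.
- **Other things on the bench:** the offcut, wrench, hammer and blue tube look untouched in the late views.

**Things that disagreed**
- **Fingertips:** in both cameras they sat about 27 mm above the reported TCP, so I ran the TCP that much lower.
- **Scene view:** one rougher reading put the sleeve about 4 mm lower on the deck than the wrist view. I trusted the sharper wrist view and the stall.
- **Tool tilt:** the tool tilted about 2.5 degrees during the final press; the sleeve stayed held.

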